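# Nest the grinding cups on the carrying tray and hold it out level

### The arm

A 6-joint arm with a two-finger parallel gripper is mounted at the origin on a cart in front of the work surface, level with it; the furniture and walls round the work are solid. World frame = base frame: x ahead of the robot, y to its left, z up, the work surface at z = 0. Lengths are in m, angles in rad, forces in N, time in s.
With the tool pointing down it reaches from about 0.275 to 0.75 m from the base axis. Payload 10.2 kg.
Tool frame: the origin (TCP) lies midway between the tips of the shut fingers; the grasp point (between the pads) lies 19 mm behind it; z points along the fingers, y is the line along which they close (so a half turn about z gives the same grasp; the last joint's range is limited). The gripper opens to 88 mm and grips with 3 to 60 N. Pads are 18 mm wide; open, the fingers measure 123 mm over their backs; the gripper's body (75 mm by 187 mm) begins 45 mm behind the grasp point.
Start: joints at [-1.515, 0.313, 1.498, -0, 1.331, -0.223], TCP at [0.144, -0.505, 0.209] pointing down, gripper open.
Joint ranges: [-2.94, 2.94], [-0.97, 2.17], [0.19, 2.56], [-1.23, 4.37], [0.02, 3.11], [-2.88, 2.88]. Speed limits (rad/s): [2.39, 2.39, 3.01, 3.14, 3.14, 3.14].

### API

Orientations are given as a 3x3 rotation matrix whose columns are the frame's x, y, z axes.
In Python, from rig import bot, optics, workorder gives the robot as it stands.
- The arm moves only by the tool step_arm, never from a script. Its argument "targets" is a list of rows, each an object of numbers: "grip": the closure, from -1 (fully open) to 1 (shut); "dx", "dy", "dz": the shift along the tool's x, y, z in mm; "wx", "wy", "wz": the turn, a rotation vector about the tool's x, y, z in degrees. A call has 1 to 20 rows; each row is the pose to reach, as a shift and turn from the pose commanded when the call began, along the tool's axes at that moment; what a row does not reach only later rows make up. A row lasts 1/10 s, in which the tool goes at most 50 mm and 8.59 degrees, less where a joint would pass 70% of its speed; a pose out of reach is approached as far as the arm can. A call with a gripper value outside its range is refused whole. The fingers move at their own pace and stop on an object; "force" is the grip in N (left out, the last holds). Time passes only in rows, so rows that repeat a pose let the fingers close. It gives the time, the measured TCP pose, the force, the opening and the grip force at its end, in the units of the state.
- bot.observe(): the state, without advancing time (a new reading comes with each control period).
- optics.capture(name): name is "scene" or "top" or "wrist"; returns a dict with "img" (384x512x3 uint8, blue, green, red), "fx", "fy", "cx", "cy" (pixels), "eye" and "orientation" of the camera in the world; the wrist camera has in their place "tool_from_camera" (4x4, takes a point from camera to tool coordinates, whose origin is the TCP and whose axes are the flange's). Camera axes: x right, y down, z forward; pixel columns grow to the right and rows downward; lengths in m; the calibration is good to about 2 mm. A picture is of the moment at which its call begins: read the wrist's pose just before it. There is no depth.
- workorder.job_done(): hands the job in; it is judged then, once.
The state is a dict: "time": time; "joint_positions": joint angles; "joint_vel": joint speeds; "tau": joint torques, N m; "ee_pos": TCP position; "ee_rot": TCP orientation; "ft_force": force on the tool from outside, world axes, zero at the start; "wrist_torque": the same for the moment, N m; "gripper_width": opening from 0.0 (shut) to 1.0 (fully open); "gripper_force": force on a finger pad.
Only numpy, scipy, OpenCV 4.12 (cv2) and the standard library are available. Lean on these libraries where they do the work, as an engineer would, in place of code of your own. Each camera call takes 0.05 s, during which the arm holds its last target. There are 200 camera calls.

### The job

Pack the grinding kit for hand-over: put the yellow middle cup into the green large cup that stands on the white carrying tray, let go of it, then put the orange small cup into the yellow one and let go of it. Then lift the tray by its black handle, keeping it level so that the loose steel ball never leaves its shallow dish and the cups stay nested, carry it over to the round blue mat and finish there still holding it: level, at rest, centred over the mat with its underside about 10 cm above the bench. Leave the stopper, the flask and the timer where they are.

Things in the scene. Friction and masses are not known exactly. Their poses are not given: they have to be found in the camera images.
- tray_handle (a point): Centre of the tray's handle bar, 96 mm above the tray's underside. The black bar, an arch over the tray's middle on two uprights at y = +-29 mm, is 16 mm thick (tray x), 67 mm long (tray y), 20 mm high. Grip it across its thickness from above. Axes are the tray's, z up; cup seat at y = -85 mm, ball dish at y = +85 mm. The tray may start left or right, turned by up to 20 degrees.
- tray: Loose white plastic carrying tray on the bench, 112 mm (x) by 264 mm (y), rim 12 mm high, about 0.5 kg with all it carries and nearly balanced about the handle. Origin: centre of its underside.
- cup_seat (a point): Centre of the floor of the round grey cup seat on the tray, 6 mm above the tray's underside, 85 mm along tray -y from the handle. Its rim is 70 mm inside, 6 mm high. The green large cup stands in it.
- ball_dish (a point): Centre of the floor of the shallow round grey ball dish on the tray, 6 mm above the tray's underside, 85 mm along tray +y from the handle. 48 mm inside, its rim is only 3 mm high: the ball rolls out over it when the tray is tilted by about 35 degrees, sooner when it is jerked.
- ball_center (a point): Centre of the loose steel grinding ball, 30 mm across, 110 g, lying in the ball dish, where it can roll about by some 14 mm.
- large_cup_center (a point): Centre of the green large cup (half-way up), a plain round open cup with upright wall: 66 mm outside, 60 mm inside, 34 mm high, floor 4 mm thick, about 50 g. It stands loose in the tray's cup seat. z is its axis, up.
- medium_cup_center (a point): Centre of the yellow middle cup (half-way up): 52 mm outside, 46 mm inside, 50 mm high, floor 4 mm thick, about 40 g; stands loose on the bench at the start. Grip it across the outside from above. Seated in the green cup it stands 20 mm proud of the green rim, its centre then being 12 mm above the green cup's centre. z is its axis, up.
- small_cup_center (a point): Centre of the orange small cup (half-way up): 38 mm outside, 32 mm inside, 66 mm high, floor 4 mm thick, about 30 g; stands loose on the bench at the start. Grip it across the outside from above. Seated in the yellow cup it stands 20 mm proud of the yellow rim, its centre then being 12 mm above the yellow cup's centre. z is its axis, up.
- mat: Round blue hand-over mat, 130 mm across, 3 mm thick, with a dark middle, fixed on the bench. Origin: centre of its underside, on the bench top. It lies on the other side of the robot's middle from the tray.
- stopper: Bystander: red rubber stopper, 27 mm across, 24 mm high, loose on the bench between the two cups. Origin: centre of its underside.
- flask: Bystander: small empty conical glass flask, 62 mm across, 104 mm high, loose on the bench. Origin: centre of its underside.
- timer: Bystander: white lab timer, 66 x 66 x 20 mm, loose on the bench. Origin: centre of its underside.

How it is judged:
On the way, in this order (a step that is already met when the one before it is completed fails the run):
1. the yellow middle cup stands in the green large cup on the tray, let go (z of medium_cup_center in the frame of large_cup_center below 0.016 m and distance between medium_cup_center and large_cup_center below 0.018 m and angle between medium_cup_center's own z axis and vertical below 0.25 rad and distance between large_cup_center and cup_seat below 0.022 m and contact force between medium_cup and the fingers below 0.1 N), for 0.2 s.
2. the orange small cup stands in the yellow one, let go (z of small_cup_center in the frame of medium_cup_center below 0.016 m and distance between small_cup_center and medium_cup_center below 0.018 m and angle between each of small_cup_center, medium_cup_center's own z axis and vertical below 0.25 rad and z of medium_cup_center in the frame of large_cup_center below 0.016 m and distance between medium_cup_center and large_cup_center below 0.018 m and distance between large_cup_center and cup_seat below 0.022 m and contact force between small_cup and the fingers below 0.1 N), for 0.2 s.
3. the tray is lifted clear of the bench with the nested cups and the ball on it (height (world z) of tray_handle above 0.126 m and distance between ball_center and ball_dish below 0.028 m and z of small_cup_center in the frame of medium_cup_center below 0.016 m and distance between small_cup_center and medium_cup_center below 0.018 m and angle between each of small_cup_center, medium_cup_center's own z axis and vertical below 0.25 rad and z of medium_cup_center in the frame of large_cup_center below 0.016 m and distance between medium_cup_center and large_cup_center below 0.018 m and distance between large_cup_center and cup_seat below 0.022 m and contact force between tray and the fingers above 1 N), for 0.2 s.
At the end, for the whole second after the job is handed in: The fingers hold the tray, underside 60 to 150 mm above the bench, handle within 40 mm of the mat's centre seen from above, tilt under 0.12 rad, at rest; the ball is in its dish, the green cup in its seat, the yellow cup fully down in the green one and the orange one in the yellow one (contact force between tray and the fingers above 1 N and height (world z) of tray_handle between 0.156 and 0.246 m and horizontal distance between tray_handle and mat below 0.04 m and angle between tray_handle's own z axis and vertical below 0.12 rad and linear speed of tray below 0.03 m/s and angular speed of tray below 0.3 rad/s and distance between ball_center and ball_dish below 0.028 m and z of medium_cup_center in the frame of large_cup_center below 0.016 m and distance between medium_cup_center and large_cup_center below 0.018 m and angle between each of medium_cup_center, small_cup_center's own z axis and vertical below 0.25 rad and z of small_cup_center in the frame of medium_cup_center below 0.016 m and distance between small_cup_center and medium_cup_center below 0.018 m and distance between large_cup_center and cup_seat below 0.022 m); the arm keeps its last pose, push and grip.
It fails at once if the ball leaves its dish (distance between ball_center and ball_dish above 0.032 m).
It fails at once if the stopper is moved (distance of stopper from where it was at the start of the episode above 0.03 m).
It fails at once if the flask is moved (distance of flask from where it was at the start of the episode above 0.03 m).
It fails at once if the timer is moved (distance of timer from where it was at the start of the episode above 0.03 m).
It also fails if it takes over 72 s, if anything falls off the work surface, if the arm or the gripper's body presses on something with over 40 N, if the wrist force passes 120 N, or if a joint passes its speed limit or range.

## Working session

There is one attempt and no reset: what is moved stays moved. The work goes in short steps, Python scripts to look and compute and a tool call to move; the robot and the scene stay as the last step left them, time stands still between calls to the robot, and variables do not carry over. Pictures are saved under pics/ and viewed, at most 10 in all, crops included, and the job is handed in when it is done.

Besides the shell and the picture viewer there is one more tool, called after "Emit:" as name(argument=value, ...) on one line, values as JSON. step_arm: Moves the arm, as the interface text tells. Its arguments: {"type":"object","properties":{"targets":{"type":"array","items":{"type":"object","properties":{"grip":{"type":"number"},"dx":{"type":"number"},"dy":{"type":"number"},"dz":{"type":"number"},"wx":{"type":"number"},"wy":{"type":"number"},"wz":{"type":"number"}}}},"force":{"type":"number"}},"required":["targets"]}

```bash
mkdir -p pics; ls
python3 - <<'E'
from rig import bot, optics
import cv2,json,numpy as np
s=bot.observe(); print({k:np.round(v,3).tolist() for k,v in s.items()})
for n in ("top","scene"):
    c=optics.capture(n); cv2.imwrite(f"pics/{n}0.png",cv2.resize(c["img"],(800,600),interpolation=cv2.INTER_CUBIC))
    print(n,{k:np.round(v,4).tolist() for k,v in c.items() if k!="img"})
E
```

```text
pics
{'time': 0.0, 'joint_positions': [-1.515, 0.313, 1.498, 0.0, 1.331, -0.223], 'joint_vel': [-0.001, -0.0, 0.003, 0.0, -0.0, -0.0], 'tau': [-0.002, -40.222, -25.227, 0.069, 0.035, -0.0], 'ee_pos': [0.144, -0.504, 0.209], 'ee_rot': [[0.961, 0.275, -0.0], [0.275, -0.961, 0.001], [0.0, -0.001, -1.0]], 'ft_force': [-0.956, 1.234, 0.024], 'wrist_torque': [-0.047, 0.013, 0.029], 'gripper_force': 0.0, 'gripper_width': 1.001}
top {'fx': 446.6814, 'fy': 446.6814, 'cx': 257.9404, 'cy': 193.5008, 'eye': [0.5245, -0.0268, 1.5206], 'orientation': [[0.0022, -0.998, 0.0633], [-0.9999, -0.0015, 0.0112], [-0.0111, -0.0634, -0.9979]]}
scene {'fx': 498.7695, 'fy': 498.7695, 'cx': 255.2043, 'cy': 189.909, 'eye': [-0.3461, 0.6793, 0.6351], 'orientation': [[-0.5868, -0.3375, 0.736], [-0.8096, 0.2339, -0.5383], [0.0095, -0.9118, -0.4106]]}
```

View pics/top0.png

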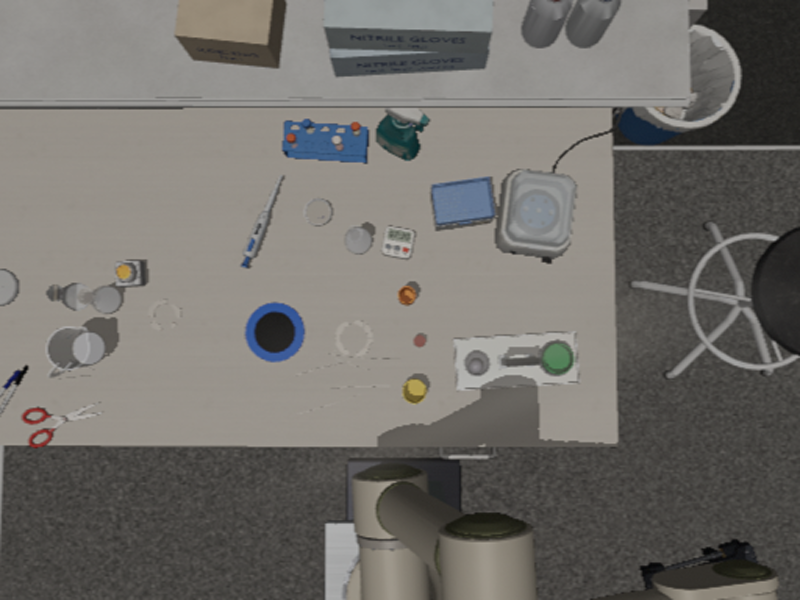

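View pics/scene0.png

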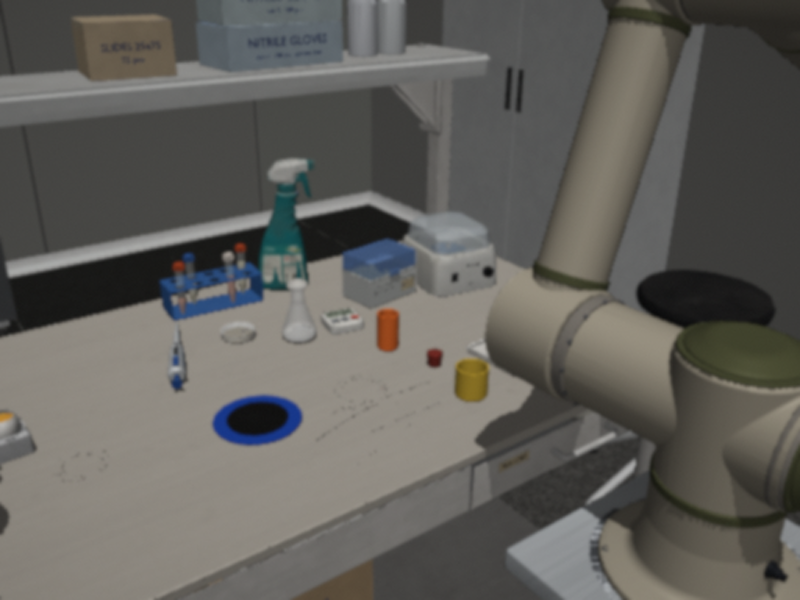

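The top view shows (800x600 px) the mat at (275,332), yellow (415,390), stopper (420,341), orange (407,295), the green cup (557,358), ball dish (477,363) and handle (520,356). I'll enlarge the middle of it.

```bash
cat > h.py <<'E'
import numpy as np, cv2
from rig import bot, optics
def w(c,u,v,z,eye=None,R=None):
    eye=np.array(c["eye"] if eye is None else eye); R=np.array(c["orientation"] if R is None else R)
    d=R@[(u-c["cx"])/c["fx"],(v-c["cy"])/c["fy"],1]; return eye+d*(z-eye[2])/d[2]
def wristcam():
    s=bot.observe(); c=optics.capture("wrist"); T=np.array(c["tool_from_camera"]); R=np.array(s["ee_rot"])
    c["eye"]=R@T[:3,3]+s["ee_pos"]; c["orientation"]=R@T[:3,:3]; return s,c
E
python3 - <<'E'
from h import *
c=optics.capture("top"); im=c["img"]
# crop cols 240..380 rows 175..265 
cv2.imwrite("pics/top1.png",cv2.resize(im[170:270,245:378],None,fx=6,fy=6,interpolation=cv2.INTER_CUBIC))
k=1/1.5625
for n,u,v,z in [("mat",275,332,.003),("yel",415.5,388,.05),("or",407,293,.066),("stop",420,340,.024),("green",557.5,356,.04),("dish",477,363,.009),("flask",358,240,.03),("timer",399,242,.02),("handle",520,356,.106)]:
    print(n,np.round(w(c,u*k,v*k,z),3))
hsv=cv2.cvtColor(im,cv2.COLOR_BGR2HSV)
for n,lo,hi,z in [("mat",(110,150,60),(125,255,255),.003),("yel",(20,120,80),(32,255,255),.04),("or",(5,150,80),(16,255,255),.05),("green",(45,80,40),(75,255,255),.035)]:
    m=cv2.inRange(hsv,lo,hi); k_,l,st,ce=cv2.connectedComponentsWithStats(m)
    i=[j for j in range(1,k_) if st[j,4]>30 and st[j,1]>170]
    for j in i: print(n,st[j],ce[j].round(1),w(c,*ce[j],z).round(3))
E
```

```text
mat [0.556 0.269 0.003]
yel [ 0.438 -0.037  0.05 ]
or [ 0.636 -0.019  0.066]
stop [ 0.539 -0.046  0.024]
green [ 0.505 -0.336  0.04 ]
dish [ 0.49  -0.17   0.009]
flask [0.754 0.087 0.03 ]
timer [ 0.751 -0.001  0.02 ]
handle [ 0.506 -0.247  0.106]
mat [158 194  36  37 418] [176.6 213.3] [0.553 0.267 0.003]
yel [ 75 171   8   7  43] [ 78.6 174. ] [0.683 0.59  0.04 ]
yel [258 243  15  15 174] [264.8 249.9] [ 0.432 -0.033  0.04 ]
or [256 183   9  11  84] [260.  188.5] [ 0.635 -0.017  0.05 ]
green [349 227  15   9 108] [356.7 231.1] [ 0.495 -0.337  0.035]
```

View pics/top1.png

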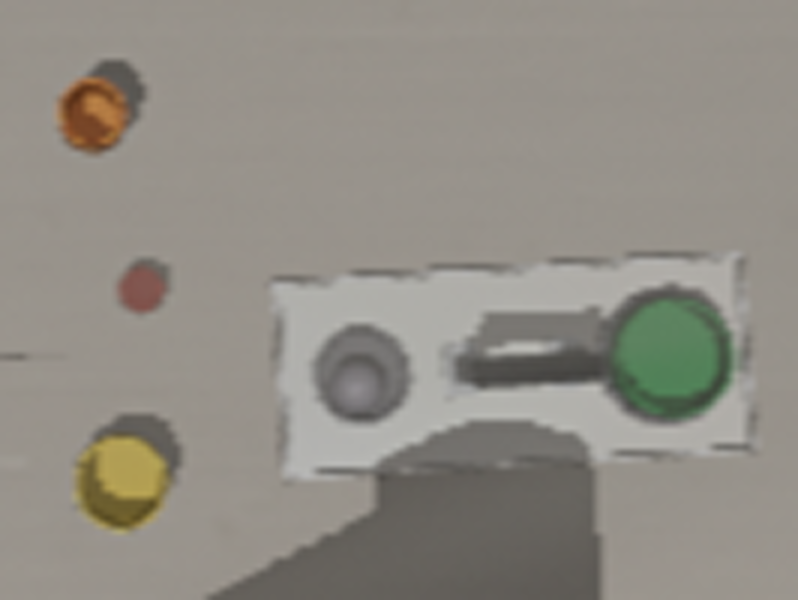

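The crop shows the yellow rim centre at (122,480), orange (93,114), stopper (142,288), green rim (670,353), dish (362,373) and tray corners (272,285), (745,258), (752,452), (288,478).

Run:
```python
from h import *
c=optics.capture("top")
p={}
for n,u,v,z in [("yel",122,481,.045),("or",93,114,.06),("stop",142,288,.02),("green",670,353,.04),("dish",362,373,.008),("t1",272,285,.012),("t2",745,258,.012),("t3",752,452,.012),("t4",288,478,.012),("handle",533,367,.1)]:
    p[n]=w(c,245+u/6-.4,170+v/6-.4,z); print(n,p[n].round(4))
t=(p["t1"]+p["t2"]+p["t3"]+p["t4"])/4; d=p["t1"]-p["t2"]+p["t4"]-p["t3"]; e=p["dish"]-p["green"]
print(t,np.degrees(np.arctan2(-d[0],d[1])),np.degrees(np.arctan2(-e[0],e[1])),np.linalg.norm(e[:2]),(p["dish"]+p["green"])/2)
s=bot.observe();R=np.array(s["ee_rot"]); T=optics.capture("wrist")["tool_from_camera"]; print(np.round(T,3))
print("to above yellow", R.T@(np.array([.437,-.035,.2])-s["ee_pos"])*1000)
```

```text
yel [ 0.433  -0.0335  0.045 ]
or [ 0.6333 -0.0174  0.06  ]
stop [ 0.5388 -0.0447  0.02  ]
green [ 0.5035 -0.3346  0.04  ]
dish [ 0.4915 -0.1685  0.008 ]
t1 [ 0.5407 -0.1178  0.012 ]
t2 [ 0.5564 -0.383   0.012 ]
t3 [ 0.4481 -0.3854  0.012 ]
t4 [ 0.4329 -0.1265  0.012 ]
handle [ 0.4968 -0.2499  0.1   ]
[ 0.49452039 -0.25318744  0.012     ] 3.3679110653224216 4.152669542808368 0.16655575789431837 [ 0.49748696 -0.25152466  0.024     ]
[[-0.    -0.967 -0.255  0.065]
 [ 1.    -0.     0.     0.   ]
 [-0.001 -0.255  0.967 -0.176]
 [ 0.     0.     0.     1.   ]]
to above yellow [ 410.45465401 -370.95046754    9.32195312]
```

Emit:
step_arm(targets=[{"dx":410,"dy":-371,"dz":9,"wz":-78,"grip":-1},{"dx":410,"dy":-371,"dz":9,"wz":-78,"grip":-1},{"dx":410,"dy":-371,"dz":9,"wz":-78,"grip":-1},{"dx":410,"dy":-371,"dz":9,"wz":-78,"grip":-1},{"dx":410,"dy":-371,"dz":9,"wz":-78,"grip":-1},{"dx":410,"dy":-371,"dz":9,"wz":-78,"grip":-1},{"dx":410,"dy":-371,"dz":9,"wz":-78,"grip":-1},{"dx":410,"dy":-371,"dz":9,"wz":-78,"grip":-1},{"dx":410,"dy":-371,"dz":9,"wz":-78,"grip":-1},{"dx":410,"dy":-371,"dz":9,"wz":-78,"grip":-1},{"dx":410,"dy":-371,"dz":9,"wz":-78,"grip":-1},{"dx":410,"dy":-371,"dz":9,"wz":-78,"grip":-1},{"dx":410,"dy":-371,"dz":9,"wz":-78,"grip":-1},{"dx":410,"dy":-371,"dz":9,"wz":-78,"grip":-1},{"dx":410,"dy":-371,"dz":9,"wz":-78,"grip":-1},{"dx":410,"dy":-371,"dz":9,"wz":-78,"grip":-1},{"dx":410,"dy":-371,"dz":9,"wz":-78,"grip":-1}])

```text
invalid input at $.targets[0]: expected keys grip, dx, dy, dz, wx, wy, wz
```

Run:
```python
from h import *
s,c=wristcam(); print(s["time"],s["ee_pos"],np.round(s["ee_rot"],3).tolist(),s["joint_positions"])
cv2.imwrite("pics/w0.png",cv2.resize(c["img"],None,fx=1.5,fy=1.5))
np.savez("w0.npz",**c)
```

```text
0.25 [ 0.14445964 -0.5046127   0.20906538] [[0.961, 0.275, -0.0], [0.275, -0.961, 0.001], [0.0, -0.001, -1.0]] [-1.51540574e+00  3.13155558e-01  1.49802906e+00  5.88245030e-06
  1.33097474e+00 -2.23407495e-01]
```

View pics/w0.png

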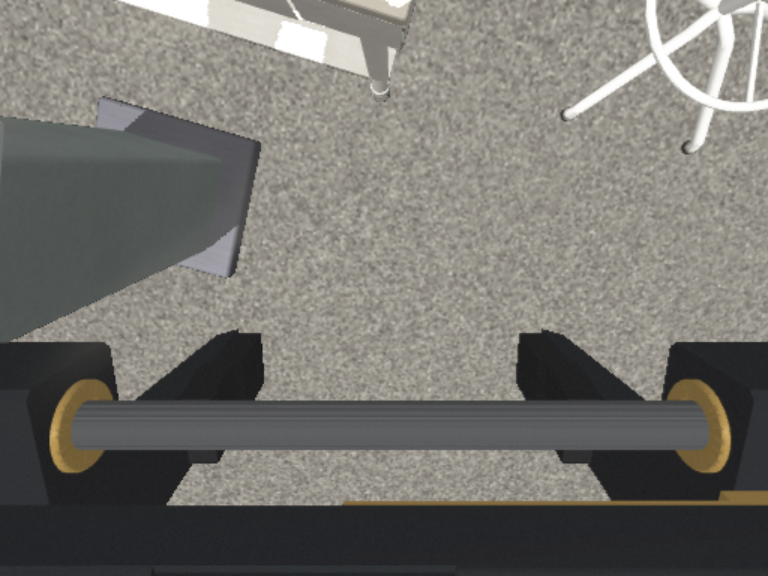

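The wrist camera looks ahead with the fingers in its lower part. The call was refused because every row needs all keys, so I'm sending it again complete.

Emit:
step_arm(targets=[{"dx":410,"dy":-371,"dz":9,"wx":0,"wy":0,"wz":-78,"grip":-1},{"dx":410,"dy":-371,"dz":9,"wx":0,"wy":0,"wz":-78,"grip":-1},{"dx":410,"dy":-371,"dz":9,"wx":0,"wy":0,"wz":-78,"grip":-1},{"dx":410,"dy":-371,"dz":9,"wx":0,"wy":0,"wz":-78,"grip":-1},{"dx":410,"dy":-371,"dz":9,"wx":0,"wy":0,"wz":-78,"grip":-1},{"dx":410,"dy":-371,"dz":9,"wx":0,"wy":0,"wz":-78,"grip":-1},{"dx":410,"dy":-371,"dz":9,"wx":0,"wy":0,"wz":-78,"grip":-1},{"dx":410,"dy":-371,"dz":9,"wx":0,"wy":0,"wz":-78,"grip":-1},{"dx":410,"dy":-371,"dz":9,"wx":0,"wy":0,"wz":-78,"grip":-1},{"dx":410,"dy":-371,"dz":9,"wx":0,"wy":0,"wz":-78,"grip":-1},{"dx":410,"dy":-371,"dz":9,"wx":0,"wy":0,"wz":-78,"grip":-1},{"dx":410,"dy":-371,"dz":9,"wx":0,"wy":0,"wz":-78,"grip":-1},{"dx":410,"dy":-371,"dz":9,"wx":0,"wy":0,"wz":-78,"grip":-1},{"dx":410,"dy":-371,"dz":9,"wx":0,"wy":0,"wz":-78,"grip":-1},{"dx":410,"dy":-371,"dz":9,"wx":0,"wy":0,"wz":-78,"grip":-1},{"dx":410,"dy":-371,"dz":9,"wx":0,"wy":0,"wz":-78,"grip":-1},{"dx":410,"dy":-371,"dz":9,"wx":0,"wy":0,"wz":-78,"grip":-1},{"dx":410,"dy":-371,"dz":9,"wx":0,"wy":0,"wz":-78,"grip":-1}], force=12)

```text
time: 2.1
ee_pos: [0.4364, -0.0357, 0.2004]
ee_rot: [[-0.068, 0.998, 0.0], [0.998, 0.068, -0.0], [-0.0, 0.0, -1.0]]
ft_force: [0.3, -0.6, -1.0]
gripper_width: 1.002
gripper_force: 0.0
```

```bash
cat >> h.py <<'E'
def look(f):
    s,c=wristcam(); print(s["time"],np.round(s["ee_pos"],4),np.round(s["ee_rot"],3).tolist())
    cv2.imwrite(f"pics/{f}.png",cv2.resize(c["img"],None,fx=1.5,fy=1.5,interpolation=cv2.INTER_CUBIC)); np.savez(f+".npz",**c)
E
python3 -c "
from h import *
look('w1')"
```

```text
2.1 [ 0.4364 -0.0357  0.2004] [[-0.068, 0.998, 0.0], [0.998, 0.068, -0.0], [-0.0, 0.0, -1.0]]
```

View pics/w1.png

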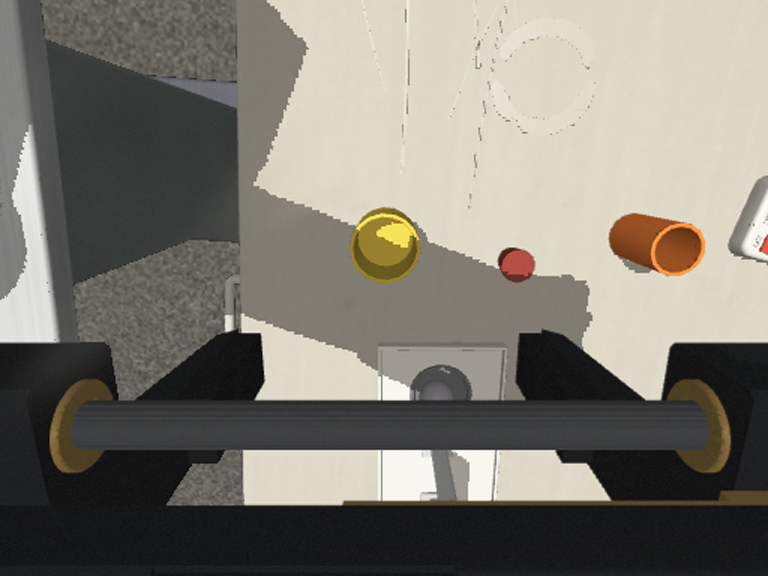

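The wrist view shows the yellow rim centred at about (385,249), the orange rim at (678,249), the stopper at (518,264), and the ball in its dish at (440,390).

Run:
```python
from h import *
c=np.load("w1.npz")
for n,u,v,z in [("y",385,249,.05),("o",678,249,.066),("s",518,264,.024)]: print(n,w(c,u/1.5,v/1.5,z).round(4))
R=np.array(bot.observe()["ee_rot"]);p=bot.observe()["ee_pos"]
y=w(c,385/1.5,249/1.5,.05); y[2]=.030
print(R.T@(y-p)*1000)
```

```text
y [ 0.4326 -0.0317  0.05  ]
o [ 0.6344 -0.0149  0.066 ]
s [ 0.5384 -0.0414  0.024 ]
[  4.13578273  -3.581115   170.36712376]
```

Emit:
step_arm(targets=[{"dx":3,"dy":-4,"dz":40,"wx":0,"wy":0,"wz":0,"grip":-1},{"dx":3,"dy":-4,"dz":80,"wx":0,"wy":0,"wz":0,"grip":-1},{"dx":3,"dy":-4,"dz":120,"wx":0,"wy":0,"wz":0,"grip":-1},{"dx":3,"dy":-4,"dz":150,"wx":0,"wy":0,"wz":0,"grip":-1},{"dx":3,"dy":-4,"dz":169,"wx":0,"wy":0,"wz":0,"grip":-1},{"dx":3,"dy":-4,"dz":169,"wx":0,"wy":0,"wz":0,"grip":-1},{"dx":3,"dy":-4,"dz":169,"wx":0,"wy":0,"wz":0,"grip":1},{"dx":3,"dy":-4,"dz":169,"wx":0,"wy":0,"wz":0,"grip":1},{"dx":3,"dy":-4,"dz":169,"wx":0,"wy":0,"wz":0,"grip":1},{"dx":3,"dy":-4,"dz":169,"wx":0,"wy":0,"wz":0,"grip":1},{"dx":3,"dy":-4,"dz":169,"wx":0,"wy":0,"wz":0,"grip":1},{"dx":3,"dy":-4,"dz":169,"wx":0,"wy":0,"wz":0,"grip":1},{"dx":3,"dy":-4,"dz":169,"wx":0,"wy":0,"wz":0,"grip":1},{"dx":3,"dy":-4,"dz":169,"wx":0,"wy":0,"wz":0,"grip":1}], force=12)

```text
time: 3.55
ee_pos: [0.4323, -0.0325, 0.0313]
ee_rot: [[-0.069, 0.998, -0.0], [0.998, 0.069, 0.0], [0.0, -0.0, -1.0]]
ft_force: [0.1, 0.4, -0.4]
gripper_width: 0.295
gripper_force: 0.0
```

```bash
python3 -c "
from h import *
print(bot.observe()['gripper_width'],bot.observe()['gripper_force']);look('w2')"
```

```text
0.29533851848746 0.0
3.55 [ 0.4323 -0.0325  0.0313] [[-0.069, 0.998, -0.0], [0.998, 0.069, 0.0], [0.0, -0.0, -1.0]]
```

View pics/w2.png

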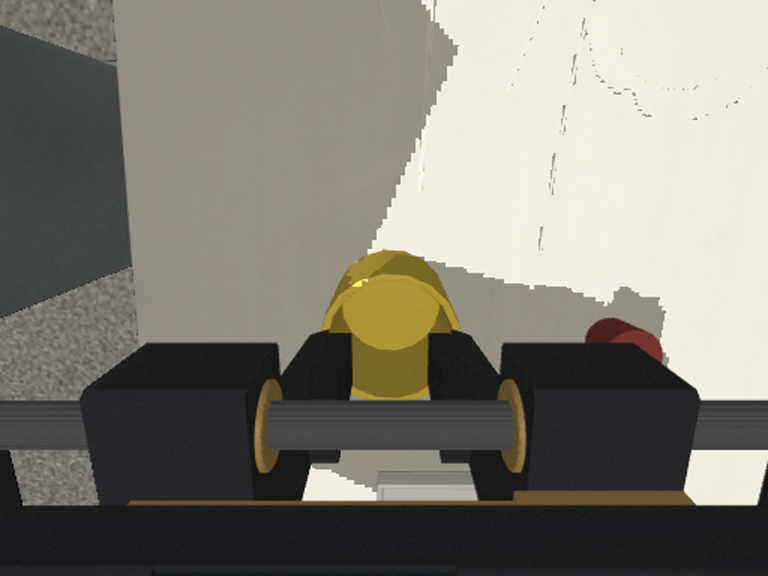

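The view shows the fingers 26 mm apart with the cup apparently not properly between them (yellow at about (393,310)). I'll compose close-ups from all three cameras.

```bash
cat >> h.py <<'E'
def montage(f,wc,sc,tc):
    # crops (u0,v0,u1,v1) in raw px of wrist, scene, top, resized into 800x600
    o=np.zeros((600,800,3),np.uint8)
    for n,r,(x,y,W,H) in (("wrist",wc,(0,0,400,300)),("scene",sc,(400,0,400,300)),("top",tc,(0,300,400,300))):
        c=optics.capture(n)["img"]; o[y:y+H,x:x+W]=cv2.resize(c[r[1]:r[3],r[0]:r[2]],(W,H),interpolation=cv2.INTER_CUBIC)
    cv2.imwrite(f"pics/{f}.png",o)
E
python3 -c "
from h import *
montage('m1',(195,150,329,250),(240,195,360,285),(220,205,300,265))"
```

```text
(no output)
```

View pics/m1.png

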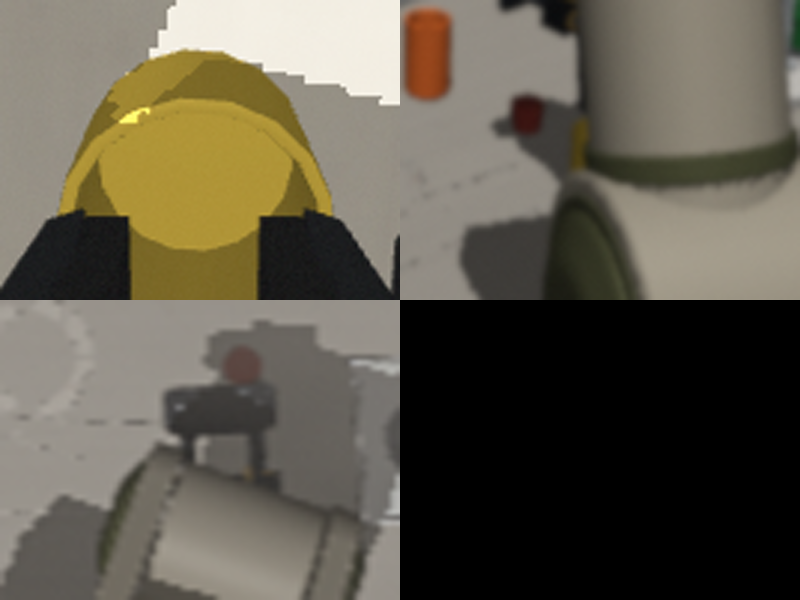

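Run:
```python
from h import *
for f in ("w1","w2"):
    c=np.load(f+".npz"); print(c["fx"],c["cx"],c["cy"],c["eye"],c["orientation"].round(3).tolist())
    m=cv2.inRange(cv2.cvtColor(c["img"],cv2.COLOR_BGR2HSV),(20,80,40),(32,255,255)); ys,xs=np.nonzero(m)
    print(f,xs.min(),xs.max(),ys.min(),ys.max(),[(y,xs[ys==y].min(),xs[ys==y].max()) for y in range(ys.min(),ys.max(),6)])
# predicted outline of upright cup rim/base
import math
def proj(c,P):
    q=c["orientation"].T@(np.array(P)-c["eye"]); return (c["cx"]+c["fx"]*q[0]/q[2],c["cy"]+c["fy"]*q[1]/q[2])
for f in ("w1","w2"):
    c=np.load(f+".npz")
    for z in (0,.05): 
        P=np.array([proj(c,[.4326+.026*math.cos(a),-.0325+.026*math.sin(a),z]) for a in np.linspace(0,6.28,60)]); print(f,z,P.min(0).round(),P.max(0).round())
c=np.load("w2.npz"); 
for h in (0,10,19,30): print("pad inner edge",h,proj(c,[.4323+.013,-.0325+.009,.0313+h/1000]))
```

```text
303.7213796938612 259.58347289224434 188.53880873719456 [0.43166331 0.02924909 0.37608924] [[0.998, 0.066, 0.017], [0.068, -0.965, -0.255], [-0.0, 0.256, -0.967]]Traceback (most recent call last):
  File "<stdin>", line 5, in <module>
    return umr_minimum(a, axis, None, out, keepdims, initial, where)
ValueError: zero-size array to reduction operation minimum which has no identity
```

Run:
```python
from h import *
import math
def proj(c,P):
    q=c["orientation"].T@(np.array(P)-c["eye"]); return np.round((c["cx"]+c["fx"]*q[0]/q[2],c["cy"]+c["fy"]*q[1]/q[2]))*1.5
for f in ("w1","w2"):
    c=dict(np.load(f+".npz")); im=cv2.imread(f"pics/{f}.png"); print(im[240,385] if f=="w1" else im[300,395], c["img"].shape,c["img"].dtype,c["img"][160,257])
    for z in (0,.05): 
        P=np.array([proj(c,[.4326+.026*math.cos(a),-.0325+.026*math.sin(a),z]) for a in np.linspace(0,6.28,60)]); print(f,z,P.min(0),P.max(0))
    g=.013 if f=="w2" else .044; e=np.load(f+".npz")
    tz=.0313 if f=="w2" else .2004; t=(.4323,-.0325) if f=="w2" else (.4364,-.0357)
    for h in (0,10,19,30,40): print("pad inner edge",h,proj(c,[t[0]+g,t[1]+.009,tz+h/1000]))
```

```text
[ 51 138 161] (384, 512, 3) uint8 [ 50 135 159]
w1 0 [354. 207.] [417. 270.]
w1 0.05 [349.5 214.5] [420. 285.]
pad inner edge 0 [499.5 313.5]
pad inner edge 10 [505.5 321. ]
pad inner edge 19 [511.5 330. ]
pad inner edge 30 [520.5 340.5]
pad inner edge 40 [529.5 352.5]
[ 54 149 176] (384, 512, 3) uint8 [227 238 242]
w2 0 [336.  250.5] [445.5 354. ]
w2 0.05 [321. 276.] [462. 408.]
pad inner edge 0 [423.  307.5]
pad inner edge 10 [426.  316.5]
pad inner edge 19 [427.5 324. ]
pad inner edge 30 [430.5 334.5]
pad inner edge 40 [433.5 346.5]
```

The cup is upright and unmoved. Projection shows the fingertips about 25 mm behind the stated TCP, so they closed above the rim. I'll open, go 23 mm lower and close again.

Emit:
step_arm(targets=[{"dx":0,"dy":0,"dz":0,"wx":0,"wy":0,"wz":0,"grip":-1},{"dx":0,"dy":0,"dz":0,"wx":0,"wy":0,"wz":0,"grip":-1},{"dx":0,"dy":0,"dz":0,"wx":0,"wy":0,"wz":0,"grip":-1},{"dx":0,"dy":0,"dz":0,"wx":0,"wy":0,"wz":0,"grip":-1},{"dx":0,"dy":0,"dz":0,"wx":0,"wy":0,"wz":0,"grip":-1},{"dx":0,"dy":0,"dz":0,"wx":0,"wy":0,"wz":0,"grip":-1},{"dx":0,"dy":0,"dz":0,"wx":0,"wy":0,"wz":0,"grip":-1},{"dx":0,"dy":0,"dz":0,"wx":0,"wy":0,"wz":0,"grip":-1},{"dx":0,"dy":0,"dz":0,"wx":0,"wy":0,"wz":0,"grip":-1},{"dx":0,"dy":0,"dz":10,"wx":0,"wy":0,"wz":0,"grip":-1},{"dx":0,"dy":0,"dz":17,"wx":0,"wy":0,"wz":0,"grip":-1},{"dx":0,"dy":0,"dz":23,"wx":0,"wy":0,"wz":0,"grip":-1},{"dx":0,"dy":0,"dz":23,"wx":0,"wy":0,"wz":0,"grip":-1}])

```text
time: 5.05
ee_pos: [0.4318, -0.0323, 0.0073]
ee_rot: [[-0.069, 0.998, -0.002], [0.998, 0.069, 0.001], [0.001, -0.002, -1.0]]
ft_force: [-0.4, 0.4, -1.2]
gripper_width: 0.999
gripper_force: 0.0
```

Emit:
step_arm(targets=[{"dx":0,"dy":0,"dz":0,"wx":0,"wy":0,"wz":0,"grip":1},{"dx":0,"dy":0,"dz":0,"wx":0,"wy":0,"wz":0,"grip":1},{"dx":0,"dy":0,"dz":0,"wx":0,"wy":0,"wz":0,"grip":1},{"dx":0,"dy":0,"dz":0,"wx":0,"wy":0,"wz":0,"grip":1},{"dx":0,"dy":0,"dz":0,"wx":0,"wy":0,"wz":0,"grip":1},{"dx":0,"dy":0,"dz":0,"wx":0,"wy":0,"wz":0,"grip":1},{"dx":0,"dy":0,"dz":0,"wx":0,"wy":0,"wz":0,"grip":1}])

```text
time: 5.75
ee_pos: [0.4324, -0.0325, 0.0084]
ee_rot: [[-0.069, 0.998, 0.0], [0.998, 0.069, -0.0], [-0.0, 0.0, -1.0]]
ft_force: [-0.4, 0.4, 1.7]
gripper_width: 0.581
gripper_force: 12.0
```

Emit:
step_arm(targets=[{"dx":0,"dy":0,"dz":-20,"wx":0,"wy":0,"wz":0,"grip":1},{"dx":0,"dy":0,"dz":-60,"wx":0,"wy":0,"wz":0,"grip":1},{"dx":0,"dy":0,"dz":-100,"wx":0,"wy":0,"wz":0,"grip":1},{"dx":0,"dy":0,"dz":-140,"wx":0,"wy":0,"wz":0,"grip":1},{"dx":0,"dy":0,"dz":-180,"wx":0,"wy":0,"wz":0,"grip":1},{"dx":-20,"dy":2,"dz":-190,"wx":0,"wy":0,"wz":0,"grip":1},{"dx":-60,"dy":8,"dz":-190,"wx":0,"wy":0,"wz":0,"grip":1},{"dx":-100,"dy":13,"dz":-190,"wx":0,"wy":0,"wz":0,"grip":1},{"dx":-140,"dy":18,"dz":-190,"wx":0,"wy":0,"wz":0,"grip":1},{"dx":-180,"dy":23,"dz":-190,"wx":0,"wy":0,"wz":0,"grip":1},{"dx":-220,"dy":28,"dz":-190,"wx":0,"wy":0,"wz":0,"grip":1},{"dx":-260,"dy":33,"dz":-190,"wx":0,"wy":0,"wz":0,"grip":1},{"dx":-300,"dy":39,"dz":-190,"wx":0,"wy":0,"wz":0,"grip":1},{"dx":-330,"dy":43,"dz":-190,"wx":0,"wy":0,"wz":0,"grip":1},{"dx":-350,"dy":46,"dz":-190,"wx":0,"wy":0,"wz":0,"grip":1},{"dx":-358,"dy":47,"dz":-190,"wx":0,"wy":0,"wz":0,"grip":1},{"dx":-358,"dy":47,"dz":-190,"wx":0,"wy":0,"wz":0,"grip":1},{"dx":-358,"dy":47,"dz":-190,"wx":0,"wy":0,"wz":0,"grip":1},{"dx":-358,"dy":47,"dz":-190,"wx":0,"wy":0,"wz":0,"grip":1}])

```text
time: 7.65
ee_pos: [0.5042, -0.3854, 0.1987]
ee_rot: [[-0.07, 0.998, 0.0], [0.998, 0.07, 0.0], [0.0, 0.0, -1.0]]
ft_force: [0.3, 0.4, 0.0]
gripper_width: 0.576
gripper_force: 12.0
```

```bash
python3 -c "
from h import *
look('w3'); print(bot.observe()['gripper_width'],bot.observe()['gripper_force'])"
```

```text
7.65 [ 0.5042 -0.3854  0.1987] [[-0.07, 0.998, 0.0], [0.998, 0.07, 0.0], [0.0, 0.0, -1.0]]
0.5795267581497442 11.999872378364671
```

View pics/w3.png

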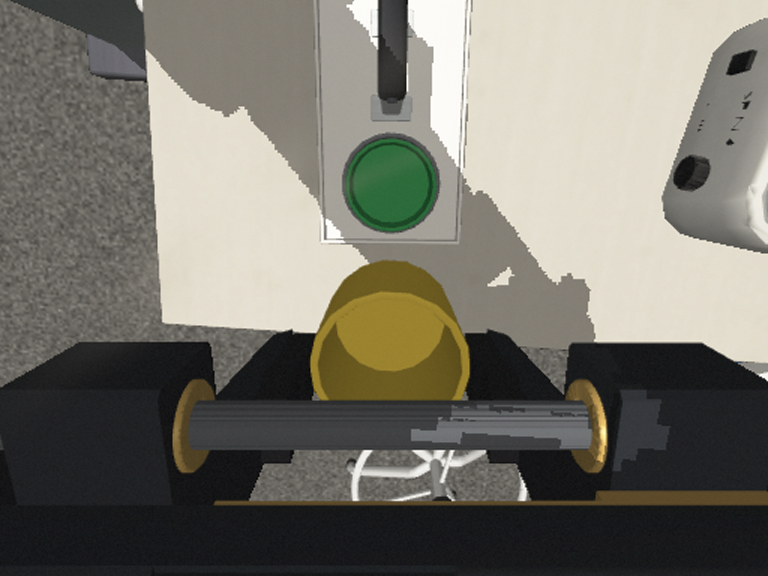

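The view shows the green rim centred at about (391,183), the held yellow rim spanning 312–469 with its top edge at 291, and the handle's near end at (393,98).

```bash
cat >> h.py <<'E'
def proj(c,P):
    q=np.array(c["orientation"]).T@(np.array(P)-c["eye"]); return np.array((c["cx"]+c["fx"]*q[0]/q[2],c["cy"]+c["fy"]*q[1]/q[2]))
E
python3 - <<'E'
from h import *
c=dict(np.load("w3.npz")); g=w(c,391/1.5,183.5/1.5,.04); print("green",g)
z=.1987-.0084+.05
print("yel centre",w(c,390.5/1.5,372/1.5,z)[0], "y top edge",w(c,390.5/1.5,291/1.5,z))
print("predict top edge for centred", proj(c,[.5042,-.3854+.026,z])*1.5, "green circle pred",[ (proj(c,g+np.array(d))*1.5).round() for d in ([.033,0,0],[-.033,0,0],[0,.033,0],[0,-.033,0])])
print("bar x at v=20,90:",w(c,392.5/1.5,20/1.5,.106),w(c,393/1.5,90/1.5,.106))
E
```

```text
green [ 0.50147174 -0.33502094  0.04      ]
yel centre 0.50418554860046 y top edge [ 0.50227962 -0.35840382  0.2403    ]
predict top edge for centred [396.52096453 294.54121469] green circle pred [array([437., 187.]), array([345., 180.]), array([394., 135.]), array([388., 229.])]
bar x at v=20,90: [ 0.49584282 -0.24776992  0.106     ] [ 0.49858293 -0.28209107  0.106     ]
```

Emit:
step_arm(targets=[{"dx":25,"dy":1,"dz":0,"wx":0,"wy":0,"wz":0,"grip":1},{"dx":49,"dy":1,"dz":0,"wx":0,"wy":0,"wz":0,"grip":1},{"dx":49,"dy":1,"dz":30,"wx":0,"wy":0,"wz":0,"grip":1},{"dx":49,"dy":1,"dz":70,"wx":0,"wy":0,"wz":0,"grip":1},{"dx":49,"dy":1,"dz":110,"wx":0,"wy":0,"wz":0,"grip":1},{"dx":49,"dy":1,"dz":130,"wx":0,"wy":0,"wz":0,"grip":1},{"dx":49,"dy":1,"dz":138,"wx":0,"wy":0,"wz":0,"grip":1},{"dx":49,"dy":1,"dz":138,"wx":0,"wy":0,"wz":0,"grip":1}])

```text
time: 8.5
ee_pos: [0.5016, -0.337, 0.0602]
ee_rot: [[-0.07, 0.998, -0.001], [0.998, 0.07, 0.001], [0.001, -0.001, -1.0]]
ft_force: [0.1, 0.2, 0.6]
gripper_width: 0.577
gripper_force: 12.0
```

Emit:
step_arm(targets=[{"dx":0,"dy":0,"dz":6,"wx":0,"wy":0,"wz":0,"grip":1},{"dx":0,"dy":0,"dz":12,"wx":0,"wy":0,"wz":0,"grip":1},{"dx":0,"dy":0,"dz":18,"wx":0,"wy":0,"wz":0,"grip":1},{"dx":0,"dy":0,"dz":23,"wx":0,"wy":0,"wz":0,"grip":1},{"dx":0,"dy":0,"dz":23,"wx":0,"wy":0,"wz":0,"grip":1}])

```text
time: 9.0
ee_pos: [0.5014, -0.3372, 0.0366]
ee_rot: [[-0.069, 0.998, -0.001], [0.998, 0.069, 0.001], [0.001, -0.001, -1.0]]
ft_force: [0.1, 0.1, -1.0]
gripper_width: 0.579
gripper_force: 12.0
```

Emit:
step_arm(targets=[{"dx":0,"dy":0,"dz":6,"wx":0,"wy":0,"wz":0,"grip":1},{"dx":0,"dy":0,"dz":11,"wx":0,"wy":0,"wz":0,"grip":1},{"dx":0,"dy":0,"dz":15,"wx":0,"wy":0,"wz":0,"grip":1},{"dx":0,"dy":0,"dz":16,"wx":0,"wy":0,"wz":0,"grip":1},{"dx":0,"dy":0,"dz":16,"wx":0,"wy":0,"wz":0,"grip":1}])

```text
time: 9.5
ee_pos: [0.5016, -0.3374, 0.0211]
ee_rot: [[-0.069, 0.998, -0.0], [0.998, 0.069, 0.0], [0.0, -0.0, -1.0]]
ft_force: [-1.4, -0.4, 0.1]
gripper_width: 0.578
gripper_force: 12.0
```

Emit:
step_arm(targets=[{"dx":0,"dy":0,"dz":0,"wx":0,"wy":0,"wz":0,"grip":-1},{"dx":0,"dy":0,"dz":0,"wx":0,"wy":0,"wz":0,"grip":-1},{"dx":0,"dy":0,"dz":0,"wx":0,"wy":0,"wz":0,"grip":-1},{"dx":0,"dy":0,"dz":0,"wx":0,"wy":0,"wz":0,"grip":-1},{"dx":0,"dy":0,"dz":0,"wx":0,"wy":0,"wz":0,"grip":-1},{"dx":0,"dy":0,"dz":0,"wx":0,"wy":0,"wz":0,"grip":-1},{"dx":0,"dy":0,"dz":-20,"wx":0,"wy":0,"wz":0,"grip":-1},{"dx":0,"dy":0,"dz":-60,"wx":0,"wy":0,"wz":0,"grip":-1},{"dx":0,"dy":0,"dz":-110,"wx":0,"wy":0,"wz":0,"grip":-1},{"dx":0,"dy":0,"dz":-160,"wx":0,"wy":0,"wz":0,"grip":-1},{"dx":0,"dy":0,"dz":-180,"wx":0,"wy":0,"wz":0,"grip":-1},{"dx":0,"dy":0,"dz":-180,"wx":0,"wy":0,"wz":0,"grip":-1},{"dx":0,"dy":0,"dz":-180,"wx":0,"wy":0,"wz":0,"grip":-1}])

```text
time: 10.8
ee_pos: [0.5014, -0.3372, 0.2001]
ee_rot: [[-0.069, 0.998, -0.001], [0.998, 0.069, 0.001], [0.001, -0.001, -1.0]]
ft_force: [-0.1, -0.1, -0.1]
gripper_width: 0.999
gripper_force: 0.0
```

Run:
```python
from h import *
import math
look("w4"); c=dict(np.load("w4.npz")); hsv=cv2.cvtColor(c["img"],cv2.COLOR_BGR2HSV)
for n,lo,hi in [("yel",(18,80,40),(33,255,255)),("green",(50,80,40),(80,255,255))]:
    m=cv2.inRange(hsv,lo,hi); k,l,st,ce=cv2.connectedComponentsWithStats(m); j=1+st[1:,4].argmax(); print(n,st[j],ce[j].round(1))
for r,cz,cx,cy in [(.026,.06,.5015,-.336),(.033,.04,.5015,-.336)]:
    P=np.array([proj(c,[cx+r*math.cos(a),cy+r*math.sin(a),cz]) for a in np.linspace(0,6.28,60)]); print(P.min(0).round(1),P.max(0).round(1))
```

```text
10.8 [ 0.5014 -0.3372  0.2001] [[-0.069, 0.998, -0.001], [0.998, 0.069, 0.001], [0.001, -0.001, -1.0]]
yel [ 236  143   49   52 1946] [260.  168.5]
green [231 136  59  60 686] [259.2 158.4]
[235.7 146.2] [284.8 194.4]
[230.9 137.6] [289.6 195.5]
```

Emit:
step_arm(targets=[{"dx":40,"dy":20,"dz":0,"wx":0,"wy":0,"wz":0,"grip":-1},{"dx":80,"dy":40,"dz":0,"wx":0,"wy":0,"wz":0,"grip":-1},{"dx":120,"dy":60,"dz":0,"wx":0,"wy":0,"wz":0,"grip":-1},{"dx":160,"dy":80,"dz":0,"wx":0,"wy":0,"wz":0,"grip":-1},{"dx":200,"dy":100,"dz":0,"wx":0,"wy":0,"wz":0,"grip":-1},{"dx":240,"dy":120,"dz":0,"wx":0,"wy":0,"wz":0,"grip":-1},{"dx":280,"dy":140,"dz":0,"wx":0,"wy":0,"wz":0,"grip":-1},{"dx":312,"dy":155,"dz":0,"wx":0,"wy":0,"wz":0,"grip":-1},{"dx":312,"dy":155,"dz":0,"wx":0,"wy":0,"wz":0,"grip":-1},{"dx":312,"dy":155,"dz":0,"wx":0,"wy":0,"wz":0,"grip":-1},{"dx":312,"dy":155,"dz":0,"wx":0,"wy":0,"wz":0,"grip":-1}])

```text
time: 11.95
ee_pos: [0.6341, -0.0165, 0.2003]
ee_rot: [[-0.068, 0.998, -0.002], [0.998, 0.068, 0.0], [0.0, -0.002, -1.0]]
ft_force: [1.4, -1.1, 0.7]
gripper_width: 1.003
gripper_force: 0.0
```

Run:
```python
from h import *
import math
look("w5"); c=dict(np.load("w5.npz")); hsv=cv2.cvtColor(c["img"],cv2.COLOR_BGR2HSV)
m=cv2.inRange(hsv,(5,130,60),(17,255,255)); k,l,st,ce=cv2.connectedComponentsWithStats(m); j=1+st[1:,4].argmax(); print(st[j],ce[j].round(1))
from scipy.optimize import least_squares
def bb(q): 
    P=np.array([proj(c,[q[0]+.019*math.cos(a),q[1]+.019*math.sin(a),z]) for z in (0,.066) for a in np.linspace(0,6.28,60)]); return np.r_[P.min(0),P.max(0)]
x,y,W,H,_=st[j]; ob=np.array([x,y,x+W,y+H])-.5*0
r=least_squares(lambda q:bb(q)-ob,[.634,-.016]); print(r.x,r.fun)
s=bot.observe(); R=np.array(s["ee_rot"]); print(R.T@(np.array([*r.x,.0244])-s["ee_pos"])*1000)
```

```text
11.95 [ 0.6341 -0.0165  0.2003] [[-0.068, 0.998, -0.002], [0.998, 0.068, 0.0], [0.0, -0.002, -1.0]]
[ 243  147   36   42 1180] [260.2 168.2]
[ 0.63494542 -0.01557209] [-0.25538072 -0.81869121  0.25497736  0.73536724]
[  1.03055831   1.03230998 176.25041287]
```

Good, the orange cup is right under the tool. Now I'll descend and grip it.

Emit:
step_arm(targets=[{"dx":1,"dy":1,"dz":40,"wx":0,"wy":0,"wz":0,"grip":-1},{"dx":1,"dy":1,"dz":80,"wx":0,"wy":0,"wz":0,"grip":-1},{"dx":1,"dy":1,"dz":120,"wx":0,"wy":0,"wz":0,"grip":-1},{"dx":1,"dy":1,"dz":155,"wx":0,"wy":0,"wz":0,"grip":-1},{"dx":1,"dy":1,"dz":176,"wx":0,"wy":0,"wz":0,"grip":-1},{"dx":1,"dy":1,"dz":176,"wx":0,"wy":0,"wz":0,"grip":-1},{"dx":1,"dy":1,"dz":176,"wx":0,"wy":0,"wz":0,"grip":-1},{"dx":1,"dy":1,"dz":176,"wx":0,"wy":0,"wz":0,"grip":1},{"dx":1,"dy":1,"dz":176,"wx":0,"wy":0,"wz":0,"grip":1},{"dx":1,"dy":1,"dz":176,"wx":0,"wy":0,"wz":0,"grip":1},{"dx":1,"dy":1,"dz":176,"wx":0,"wy":0,"wz":0,"grip":1},{"dx":1,"dy":1,"dz":176,"wx":0,"wy":0,"wz":0,"grip":1},{"dx":1,"dy":1,"dz":176,"wx":0,"wy":0,"wz":0,"grip":1},{"dx":1,"dy":1,"dz":176,"wx":0,"wy":0,"wz":0,"grip":1},{"dx":1,"dy":1,"dz":176,"wx":0,"wy":0,"wz":0,"grip":1},{"dx":1,"dy":1,"dz":176,"wx":0,"wy":0,"wz":0,"grip":1}])

```text
time: 13.6
ee_pos: [0.6356, -0.0144, 0.0253]
ee_rot: [[-0.069, 0.998, -0.0], [0.998, 0.069, 0.0], [0.0, -0.0, -1.0]]
ft_force: [-0.1, -0.0, 0.5]
gripper_width: 0.415
gripper_force: 12.0
```

Emit:
step_arm(targets=[{"dx":0,"dy":0,"dz":-20,"wx":0,"wy":0,"wz":0,"grip":1},{"dx":0,"dy":0,"dz":-60,"wx":0,"wy":0,"wz":0,"grip":1},{"dx":0,"dy":0,"dz":-100,"wx":0,"wy":0,"wz":0,"grip":1},{"dx":0,"dy":0,"dz":-140,"wx":0,"wy":0,"wz":0,"grip":1},{"dx":0,"dy":0,"dz":-175,"wx":0,"wy":0,"wz":0,"grip":1},{"dx":-36,"dy":-16,"dz":-175,"wx":0,"wy":0,"wz":0,"grip":1},{"dx":-72,"dy":-32,"dz":-175,"wx":0,"wy":0,"wz":0,"grip":1},{"dx":-108,"dy":-48,"dz":-175,"wx":0,"wy":0,"wz":0,"grip":1},{"dx":-144,"dy":-64,"dz":-175,"wx":0,"wy":0,"wz":0,"grip":1},{"dx":-180,"dy":-80,"dz":-175,"wx":0,"wy":0,"wz":0,"grip":1},{"dx":-216,"dy":-96,"dz":-175,"wx":0,"wy":0,"wz":0,"grip":1},{"dx":-252,"dy":-112,"dz":-175,"wx":0,"wy":0,"wz":0,"grip":1},{"dx":-288,"dy":-128,"dz":-175,"wx":0,"wy":0,"wz":0,"grip":1},{"dx":-324,"dy":-144,"dz":-175,"wx":0,"wy":0,"wz":0,"grip":1},{"dx":-350,"dy":-155,"dz":-175,"wx":0,"wy":0,"wz":0,"grip":1},{"dx":-362,"dy":-160,"dz":-175,"wx":0,"wy":0,"wz":0,"grip":1},{"dx":-362,"dy":-160,"dz":-175,"wx":0,"wy":0,"wz":0,"grip":1},{"dx":-362,"dy":-160,"dz":-175,"wx":0,"wy":0,"wz":0,"grip":1},{"dx":-362,"dy":-160,"dz":-175,"wx":0,"wy":0,"wz":0,"grip":1}])

```text
time: 15.5
ee_pos: [0.5018, -0.3852, 0.2005]
ee_rot: [[-0.071, 0.997, 0.0], [0.997, 0.071, 0.0], [0.0, 0.0, -1.0]]
ft_force: [-0.8, 0.4, -1.2]
gripper_width: 0.418
gripper_force: 12.0
```

Run:
```python
from h import *
import math
look("w6"); c=dict(np.load("w6.npz")); s=bot.observe(); print(s["gripper_width"]); hsv=cv2.cvtColor(c["img"],cv2.COLOR_BGR2HSV)
from scipy.optimize import least_squares
p=np.array(s["ee_pos"]); zb=p[2]-.0248
for n,lo,hi,r,zs,g in [("or",(5,130,60),(17,255,255),.019,(zb,zb+.066),p[:2]),("yel",(19,80,40),(33,255,255),.026,(.05,.06),(.5015,-.336)),("green",(50,80,40),(80,255,255),.033,(.03,.04),(.5015,-.336))]:
    m=cv2.inRange(hsv,lo,hi); k,l,st,ce=cv2.connectedComponentsWithStats(m); j=1+st[1:,4].argmax(); x,y,W,H,_=st[j]; print(n,st[j])
    def bb(q): 
        P=np.array([proj(c,[q[0]+r*math.cos(a),q[1]+r*math.sin(a),z]) for z in zs for a in np.linspace(0,6.28,60)]); return np.r_[P.min(0),P.max(0)]
    ob=np.array([x,y,x+W,y+H]); i=[0,1,2] if n=="or" else [0,2,3] if n=="yel" else [0,1,2,3]
    q=least_squares(lambda q:(bb(q)-ob)[i],g); print(q.x.round(4),q.fun.round(1))
```

```text
15.5 [ 0.5018 -0.3852  0.2005] [[-0.071, 0.997, 0.0], [0.997, 0.071, 0.0], [0.0, 0.0, -1.0]]
0.41450338697964667
or [ 222  181   77   86 5258]
[ 0.502  -0.3869] [-0.8  0.1  0.8]
yel [ 238   99   51   51 2024]
[ 0.502 -0.336] [ 0. -0. -0.]
green [233  93  60  62 829]
[ 0.5018 -0.3374] [-0.4 -0.   0.4  0.1]
```

Emit:
step_arm(targets=[{"dx":25,"dy":2,"dz":0,"wx":0,"wy":0,"wz":0,"grip":1},{"dx":50,"dy":3.5,"dz":0,"wx":0,"wy":0,"wz":0,"grip":1},{"dx":50,"dy":3.5,"dz":30,"wx":0,"wy":0,"wz":0,"grip":1},{"dx":50,"dy":3.5,"dz":65,"wx":0,"wy":0,"wz":0,"grip":1},{"dx":50,"dy":3.5,"dz":95,"wx":0,"wy":0,"wz":0,"grip":1},{"dx":50,"dy":3.5,"dz":105,"wx":0,"wy":0,"wz":0,"grip":1},{"dx":50,"dy":3.5,"dz":112,"wx":0,"wy":0,"wz":0,"grip":1},{"dx":50,"dy":3.5,"dz":118,"wx":0,"wy":0,"wz":0,"grip":1},{"dx":50,"dy":3.5,"dz":124,"wx":0,"wy":0,"wz":0,"grip":1},{"dx":50,"dy":3.5,"dz":124,"wx":0,"wy":0,"wz":0,"grip":1}])

```text
time: 16.55
ee_pos: [0.5011, -0.3365, 0.0763]
ee_rot: [[-0.069, 0.998, 0.0], [0.998, 0.069, -0.0], [-0.0, 0.0, -1.0]]
ft_force: [1.1, -0.0, 0.7]
gripper_width: 0.415
gripper_force: 12.0
```

Emit:
step_arm(targets=[{"dx":0,"dy":0,"dz":7,"wx":0,"wy":0,"wz":0,"grip":1},{"dx":0,"dy":0,"dz":14,"wx":0,"wy":0,"wz":0,"grip":1},{"dx":0,"dy":0,"dz":21,"wx":0,"wy":0,"wz":0,"grip":1},{"dx":0,"dy":0,"dz":28,"wx":0,"wy":0,"wz":0,"grip":1},{"dx":0,"dy":0,"dz":33,"wx":0,"wy":0,"wz":0,"grip":1},{"dx":0,"dy":0,"dz":35,"wx":0,"wy":0,"wz":0,"grip":1},{"dx":0,"dy":0,"dz":35,"wx":0,"wy":0,"wz":0,"grip":1}])

```text
time: 17.25
ee_pos: [0.501, -0.3364, 0.0411]
ee_rot: [[-0.069, 0.998, -0.0], [0.998, 0.069, 0.0], [0.0, -0.0, -1.0]]
ft_force: [0.2, 0.3, -1.0]
gripper_width: 0.416
gripper_force: 12.0
```

Emit:
step_arm(targets=[{"dx":0,"dy":0,"dz":0,"wx":0,"wy":0,"wz":0,"grip":-1},{"dx":0,"dy":0,"dz":0,"wx":0,"wy":0,"wz":0,"grip":-1},{"dx":0,"dy":0,"dz":0,"wx":0,"wy":0,"wz":0,"grip":-1},{"dx":0,"dy":0,"dz":0,"wx":0,"wy":0,"wz":0,"grip":-1},{"dx":0,"dy":0,"dz":0,"wx":0,"wy":0,"wz":0,"grip":-1},{"dx":0,"dy":0,"dz":0,"wx":0,"wy":0,"wz":0,"grip":-1},{"dx":0,"dy":0,"dz":0,"wx":0,"wy":0,"wz":0,"grip":-1},{"dx":0,"dy":0,"dz":-20,"wx":0,"wy":0,"wz":0,"grip":-1},{"dx":0,"dy":0,"dz":-60,"wx":0,"wy":0,"wz":0,"grip":-1},{"dx":0,"dy":0,"dz":-110,"wx":0,"wy":0,"wz":0,"grip":-1},{"dx":0,"dy":0,"dz":-160,"wx":0,"wy":0,"wz":0,"grip":-1},{"dx":0,"dy":0,"dz":-190,"wx":0,"wy":0,"wz":0,"grip":-1},{"dx":0,"dy":0,"dz":-190,"wx":0,"wy":0,"wz":0,"grip":-1},{"dx":0,"dy":0,"dz":-190,"wx":0,"wy":0,"wz":0,"grip":-1}])

```text
time: 18.65
ee_pos: [0.501, -0.3364, 0.2309]
ee_rot: [[-0.069, 0.998, -0.0], [0.998, 0.069, 0.0], [0.0, -0.0, -1.0]]
ft_force: [0.7, 0.3, -0.5]
gripper_width: 1.0
gripper_force: 0.0
```

Run:
```python
from h import *
look("w7")
```

```text
18.65 [ 0.501  -0.3364  0.2309] [[-0.069, 0.998, -0.0], [0.998, 0.069, 0.0], [0.0, -0.0, -1.0]]
```

View pics/w7.png

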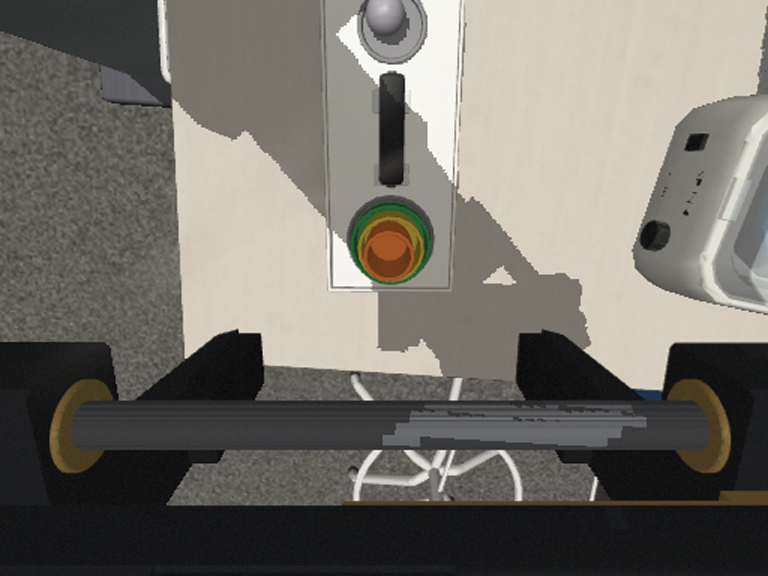

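The view shows the cups nested (orange at (388,255) inside yellow and green), the ball in its dish at (385,18), and the bar top running from (392,73) to (392,186), aligned with the tool.

Run:
```python
from h import *
c=dict(np.load("w7.npz")); s=bot.observe(); R=np.array(s["ee_rot"])
a,b=w(c,392/1.5,73/1.5,.106),w(c,391.5/1.5,184/1.5,.106); print(a,b,np.linalg.norm(a-b)); h=(a+b)/2
d=w(c,393/1.5,28/1.5,.006); print("dish",d)
print(h, R.T@(np.array([h[0],h[1],.057])-s["ee_pos"])*1000, np.degrees(np.arctan2(-(a-b)[0],(a-b)[1])))
```

```text
[ 0.49406535 -0.21890448  0.106     ] [ 0.49839466 -0.28483117  0.106     ] 0.06606868472315548
dish [ 0.49183794 -0.16854962  0.006     ]
[ 0.49623001 -0.25186782  0.106     ] [ 84.0836808    1.64539947 172.98772396] 3.757140469008007
```

Emit:
step_arm(targets=[{"dx":42,"dy":1.5,"dz":0,"wx":0,"wy":0,"wz":0,"grip":-1},{"dx":84,"dy":1.5,"dz":0,"wx":0,"wy":0,"wz":0,"grip":-1},{"dx":84,"dy":1.5,"dz":30,"wx":0,"wy":0,"wz":0,"grip":-1},{"dx":84,"dy":1.5,"dz":65,"wx":0,"wy":0,"wz":0,"grip":-1},{"dx":84,"dy":1.5,"dz":100,"wx":0,"wy":0,"wz":0,"grip":-1},{"dx":84,"dy":1.5,"dz":130,"wx":0,"wy":0,"wz":0,"grip":-1},{"dx":84,"dy":1.5,"dz":150,"wx":0,"wy":0,"wz":0,"grip":-1},{"dx":84,"dy":1.5,"dz":165,"wx":0,"wy":0,"wz":0,"grip":-1},{"dx":84,"dy":1.5,"dz":174,"wx":0,"wy":0,"wz":0,"grip":-1},{"dx":84,"dy":1.5,"dz":174,"wx":0,"wy":0,"wz":0,"grip":-1}])

```text
time: 19.7
ee_pos: [0.4958, -0.2518, 0.0554]
ee_rot: [[-0.069, 0.998, -0.003], [0.998, 0.069, 0.002], [0.003, -0.003, -1.0]]
ft_force: [-0.4, -1.0, -0.1]
gripper_width: 1.002
gripper_force: 0.0
```

Emit:
step_arm(targets=[{"dx":0,"dy":0,"dz":0,"wx":0,"wy":0,"wz":0,"grip":1},{"dx":0,"dy":0,"dz":0,"wx":0,"wy":0,"wz":0,"grip":1},{"dx":0,"dy":0,"dz":0,"wx":0,"wy":0,"wz":0,"grip":1},{"dx":0,"dy":0,"dz":0,"wx":0,"wy":0,"wz":0,"grip":1},{"dx":0,"dy":0,"dz":0,"wx":0,"wy":0,"wz":0,"grip":1},{"dx":0,"dy":0,"dz":0,"wx":0,"wy":0,"wz":0,"grip":1},{"dx":0,"dy":0,"dz":0,"wx":0,"wy":0,"wz":0,"grip":1},{"dx":0,"dy":0,"dz":0,"wx":0,"wy":0,"wz":0,"grip":1},{"dx":0,"dy":0,"dz":0,"wx":0,"wy":0,"wz":0,"grip":1},{"dx":0,"dy":0,"dz":0,"wx":0,"wy":0,"wz":0,"grip":1},{"dx":0,"dy":0,"dz":0,"wx":0,"wy":0,"wz":0,"grip":1},{"dx":0,"dy":0,"dz":0,"wx":0,"wy":0,"wz":0,"grip":1},{"dx":0,"dy":0,"dz":0,"wx":0,"wy":0,"wz":0,"grip":1},{"dx":0,"dy":0,"dz":0,"wx":0,"wy":0,"wz":0,"grip":1}], force=20)

```text
time: 21.1
ee_pos: [0.4966, -0.2525, 0.0572]
ee_rot: [[-0.069, 0.998, -0.0], [0.998, 0.069, 0.0], [0.0, -0.0, -1.0]]
ft_force: [-1.7, -0.3, -1.1]
gripper_width: 0.18
gripper_force: 20.0
```

Emit:
step_arm(targets=[{"dx":0,"dy":0,"dz":0,"wx":0,"wy":0,"wz":0,"grip":1},{"dx":0,"dy":0,"dz":0,"wx":0,"wy":0,"wz":0,"grip":1},{"dx":0,"dy":0,"dz":-2,"wx":0,"wy":0,"wz":0,"grip":1},{"dx":0,"dy":0,"dz":-5,"wx":0,"wy":0,"wz":0,"grip":1},{"dx":0,"dy":0,"dz":-9,"wx":0,"wy":0,"wz":0,"grip":1},{"dx":0,"dy":0,"dz":-13,"wx":0,"wy":0,"wz":0,"grip":1},{"dx":0,"dy":0,"dz":-18,"wx":0,"wy":0,"wz":0,"grip":1},{"dx":0,"dy":0,"dz":-23,"wx":0,"wy":0,"wz":0,"grip":1},{"dx":0,"dy":0,"dz":-29,"wx":0,"wy":0,"wz":0,"grip":1},{"dx":0,"dy":0,"dz":-35,"wx":0,"wy":0,"wz":0,"grip":1},{"dx":0,"dy":0,"dz":-41,"wx":0,"wy":0,"wz":0,"grip":1},{"dx":0,"dy":0,"dz":-47,"wx":0,"wy":0,"wz":0,"grip":1},{"dx":0,"dy":0,"dz":-52,"wx":0,"wy":0,"wz":0,"grip":1},{"dx":0,"dy":0,"dz":-56,"wx":0,"wy":0,"wz":0,"grip":1},{"dx":0,"dy":0,"dz":-59,"wx":0,"wy":0,"wz":0,"grip":1},{"dx":0,"dy":0,"dz":-60,"wx":0,"wy":0,"wz":0,"grip":1},{"dx":0,"dy":0,"dz":-60,"wx":0,"wy":0,"wz":0,"grip":1},{"dx":0,"dy":0,"dz":-60,"wx":0,"wy":0,"wz":0,"grip":1}], force=50)

```text
time: 22.9
ee_pos: [0.4967, -0.2525, 0.1171]
ee_rot: [[-0.069, 0.998, -0.0], [0.998, 0.069, 0.0], [0.0, -0.0, -1.0]]
ft_force: [-0.1, -0.8, -5.0]
gripper_width: 0.177
gripper_force: 50.0
```

Run:
```python
from h import *
s=bot.observe(); print(s["wrist_torque"],s["gripper_width"]); montage("m2",(130,0,420,220),(60,130,460,384),(230,140,400,268))
```

```text
[ 0.00623922 -0.12426634 -0.01848779] 0.17747575065488647
```

View pics/m2.png

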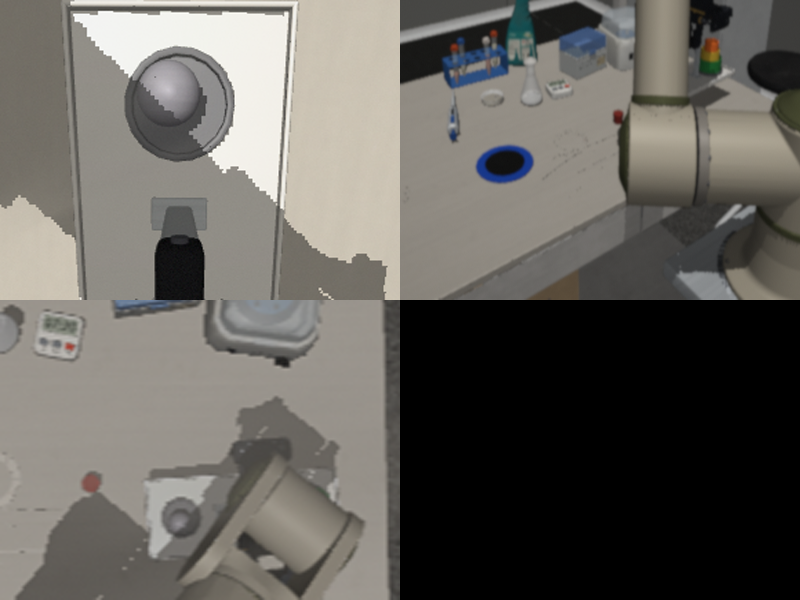

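The tray hangs level from the gripper (5 N). The ball is in its dish (about (170,92) in the wrist crop) and the cups are nested ((712,57) in the scene crop). I'll carry it smoothly in three legs.

Emit:
step_arm(targets=[{"dx":0.3,"dy":0,"dz":0,"wx":0,"wy":0,"wz":0,"grip":1},{"dx":2.3,"dy":0.4,"dz":-0.5,"wx":0,"wy":0,"wz":0,"grip":1},{"dx":7,"dy":1.3,"dz":-1.7,"wx":0,"wy":0,"wz":0,"grip":1},{"dx":15,"dy":2.7,"dz":-3.5,"wx":0,"wy":0,"wz":0,"grip":1},{"dx":27,"dy":4.8,"dz":-6.2,"wx":0,"wy":0,"wz":0,"grip":1},{"dx":41,"dy":7.4,"dz":-9.6,"wx":0,"wy":0,"wz":0,"grip":1},{"dx":58,"dy":10.5,"dz":-13.5,"wx":0,"wy":0,"wz":0,"grip":1},{"dx":76.5,"dy":13.8,"dz":-17.8,"wx":0,"wy":0,"wz":0,"grip":1},{"dx":95.5,"dy":17.2,"dz":-22.2,"wx":0,"wy":0,"wz":0,"grip":1},{"dx":114,"dy":20.5,"dz":-26.5,"wx":0,"wy":0,"wz":0,"grip":1},{"dx":131,"dy":23.6,"dz":-30.4,"wx":0,"wy":0,"wz":0,"grip":1},{"dx":145,"dy":26.2,"dz":-33.8,"wx":0,"wy":0,"wz":0,"grip":1},{"dx":157,"dy":28.3,"dz":-36.5,"wx":0,"wy":0,"wz":0,"grip":1},{"dx":165,"dy":29.7,"dz":-38.3,"wx":0,"wy":0,"wz":0,"grip":1},{"dx":169.7,"dy":30.6,"dz":-39.5,"wx":0,"wy":0,"wz":0,"grip":1},{"dx":171.7,"dy":30.9,"dz":-40,"wx":0,"wy":0,"wz":0,"grip":1},{"dx":172,"dy":31,"dz":-40,"wx":0,"wy":0,"wz":0,"grip":1},{"dx":172,"dy":31,"dz":-40,"wx":0,"wy":0,"wz":0,"grip":1},{"dx":172,"dy":31,"dz":-40,"wx":0,"wy":0,"wz":0,"grip":1}])

```text
time: 24.95
ee_pos: [0.5157, -0.0792, 0.1572]
ee_rot: [[-0.069, 0.998, -0.0], [0.998, 0.069, -0.0], [0.0, -0.0, -1.0]]
ft_force: [0.1, -0.9, -4.1]
gripper_width: 0.175
gripper_force: 50.0
```

Emit:
step_arm(targets=[{"dx":0.3,"dy":0,"dz":0,"wx":0,"wy":0,"wz":0,"grip":1},{"dx":2.3,"dy":0.4,"dz":0,"wx":0,"wy":0,"wz":0,"grip":1},{"dx":7,"dy":1.3,"dz":0,"wx":0,"wy":0,"wz":0,"grip":1},{"dx":15,"dy":2.7,"dz":0,"wx":0,"wy":0,"wz":0,"grip":1},{"dx":27,"dy":4.8,"dz":0,"wx":0,"wy":0,"wz":0,"grip":1},{"dx":41,"dy":7.4,"dz":0,"wx":0,"wy":0,"wz":0,"grip":1},{"dx":58,"dy":10.5,"dz":0,"wx":0,"wy":0,"wz":0,"grip":1},{"dx":76.5,"dy":13.8,"dz":0,"wx":0,"wy":0,"wz":0,"grip":1},{"dx":95.5,"dy":17.2,"dz":0,"wx":0,"wy":0,"wz":0,"grip":1},{"dx":114,"dy":20.5,"dz":0,"wx":0,"wy":0,"wz":0,"grip":1},{"dx":131,"dy":23.6,"dz":0,"wx":0,"wy":0,"wz":0,"grip":1},{"dx":145,"dy":26.2,"dz":0,"wx":0,"wy":0,"wz":0,"grip":1},{"dx":157,"dy":28.3,"dz":0,"wx":0,"wy":0,"wz":0,"grip":1},{"dx":165,"dy":29.7,"dz":0,"wx":0,"wy":0,"wz":0,"grip":1},{"dx":169.7,"dy":30.6,"dz":0,"wx":0,"wy":0,"wz":0,"grip":1},{"dx":171.7,"dy":30.9,"dz":0,"wx":0,"wy":0,"wz":0,"grip":1},{"dx":172,"dy":31,"dz":0,"wx":0,"wy":0,"wz":0,"grip":1},{"dx":172,"dy":31,"dz":0,"wx":0,"wy":0,"wz":0,"grip":1},{"dx":172,"dy":31,"dz":0,"wx":0,"wy":0,"wz":0,"grip":1}])

```text
time: 26.85
ee_pos: [0.5348, 0.0945, 0.1573]
ee_rot: [[-0.069, 0.998, -0.0], [0.998, 0.069, -0.0], [-0.0, -0.0, -1.0]]
ft_force: [0.2, 0.4, -4.8]
gripper_width: 0.175
gripper_force: 50.0
```

Emit:
step_arm(targets=[{"dx":0.3,"dy":0,"dz":0,"wx":0,"wy":0,"wz":0,"grip":1},{"dx":2.3,"dy":0.4,"dz":0,"wx":0,"wy":0,"wz":0,"grip":1},{"dx":7,"dy":1.3,"dz":0,"wx":0,"wy":0,"wz":0,"grip":1},{"dx":15,"dy":2.7,"dz":0,"wx":0,"wy":0,"wz":0,"grip":1},{"dx":27,"dy":4.8,"dz":0,"wx":0,"wy":0,"wz":0,"grip":1},{"dx":41,"dy":7.4,"dz":0,"wx":0,"wy":0,"wz":0,"grip":1},{"dx":58,"dy":10.5,"dz":0,"wx":0,"wy":0,"wz":0,"grip":1},{"dx":76.5,"dy":13.8,"dz":0,"wx":0,"wy":0,"wz":0,"grip":1},{"dx":95.5,"dy":17.2,"dz":0,"wx":0,"wy":0,"wz":0,"grip":1},{"dx":114,"dy":20.5,"dz":0,"wx":0,"wy":0,"wz":0,"grip":1},{"dx":131,"dy":23.6,"dz":0,"wx":0,"wy":0,"wz":0,"grip":1},{"dx":145,"dy":26.2,"dz":0,"wx":0,"wy":0,"wz":0,"grip":1},{"dx":157,"dy":28.3,"dz":0,"wx":0,"wy":0,"wz":0,"grip":1},{"dx":165,"dy":29.7,"dz":0,"wx":0,"wy":0,"wz":0,"grip":1},{"dx":169.7,"dy":30.6,"dz":0,"wx":0,"wy":0,"wz":0,"grip":1},{"dx":171.7,"dy":30.9,"dz":0,"wx":0,"wy":0,"wz":0,"grip":1},{"dx":172,"dy":31,"dz":0,"wx":0,"wy":0,"wz":0,"grip":1},{"dx":172,"dy":31,"dz":0,"wx":0,"wy":0,"wz":0,"grip":1},{"dx":172,"dy":31,"dz":0,"wx":0,"wy":0,"wz":0,"grip":1},{"dx":172,"dy":31,"dz":0,"wx":0,"wy":0,"wz":0,"grip":1}])

```text
time: 28.85
ee_pos: [0.5538, 0.2684, 0.1574]
ee_rot: [[-0.069, 0.998, 0.0], [0.998, 0.069, 0.0], [0.0, 0.0, -1.0]]
ft_force: [0.1, 0.1, -5.2]
gripper_width: 0.179
gripper_force: 50.0
```

Emit:
step_arm(targets=[{"dx":0,"dy":0,"dz":0,"wx":0,"wy":0,"wz":0,"grip":1},{"dx":0,"dy":0,"dz":0,"wx":0,"wy":0,"wz":0,"grip":1},{"dx":0,"dy":0,"dz":0,"wx":0,"wy":0,"wz":0,"grip":1},{"dx":0,"dy":0,"dz":0,"wx":0,"wy":0,"wz":0,"grip":1},{"dx":0,"dy":0,"dz":0,"wx":0,"wy":0,"wz":0,"grip":1},{"dx":0,"dy":0,"dz":0,"wx":0,"wy":0,"wz":0,"grip":1}])

```text
time: 29.45
ee_pos: [0.5537, 0.2686, 0.1573]
ee_rot: [[-0.069, 0.998, -0.0], [0.998, 0.069, 0.0], [0.0, -0.0, -1.0]]
ft_force: [-0.5, 0.5, -3.9]
gripper_width: 0.177
gripper_force: 50.0
```

Run:
```python
from h import *
s,c=wristcam(); print(s["time"],np.abs(s["joint_vel"]).max(),s["wrist_torque"])
new=cv2.resize(c["img"][0:220,130:420],(400,300),interpolation=cv2.INTER_CUBIC); old=cv2.imread("pics/m2.png")[:300,:400]
for (x0,y0,x1,y1) in [(115,35,245,170),(140,190,215,260)]:
    r=cv2.matchTemplate(cv2.cvtColor(new,6),cv2.cvtColor(old[y0:y1,x0:x1],6),cv2.TM_CCOEFF_NORMED); print((x0,y0),cv2.minMaxLoc(r)[1::2])
t=optics.capture("top"); s_=optics.capture("scene")
for n,cc in (("scene",s_),("top",t)):
    hsv=cv2.cvtColor(cc["img"],cv2.COLOR_BGR2HSV)
    for k,lo,hi in [("or",(5,150,80),(16,255,255)),("yel",(20,120,60),(32,255,255)),("green",(45,80,40),(75,255,255))]:
        _,_,st,ce=cv2.connectedComponentsWithStats(cv2.inRange(hsv,lo,hi)); j=1+st[1:,4].argsort()[::-1][:2]; print(n,k,[(st[i].tolist(),ce[i].round().tolist()) for i in j])
```

```text
29.45 0.0013016851958621218 [-0.06079617 -0.05663643  0.08328246]
(115, 35) (0.7816531658172607, (116, 34))
(140, 190) (0.9113451838493347, (140, 190))
scene or [([187, 186, 18, 15, 210], [195.0, 193.0]), ([111, 167, 7, 6, 37], [114.0, 170.0])]
scene yel [([184, 195, 23, 15, 212], [195.0, 204.0])]
scene green [([182, 202, 29, 21, 346], [196.0, 214.0])]
top or [([187, 205, 15, 13, 127], [194.0, 211.0]), ([184, 86, 5, 5, 20], [186.0, 88.0])]
top yel [([186, 202, 18, 17, 84], [195.0, 210.0]), ([75, 170, 8, 8, 43], [79.0, 174.0])]
top green [([189, 201, 18, 21, 74], [200.0, 212.0]), ([187, 202, 4, 4, 4], [188.0, 204.0])]
```

The tray has not shifted in the grip, the cups are stacked and the arm is at rest. Handing in.

```bash
python3 -c "
from rig import workorder
print(workorder.job_done())"
```

```text
the job is handed in; nothing more can be done
None
```

I handed the job in at about 29.5 s; no verdict came back. The cups were nested, and the tray was held level and at rest over the mat (about 10 cm up by the arm's own readings), with the ball apparently still in its dish by a partial image match.

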